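# Back the lid press off by one notch

### The job

The lid press on the trolley has been wound one notch too tight on the cork lid of its canister. With a fingertip, push the upright lever of the pawl outward, away from the wheel, until it tips over and leaves the pawl lifted out of the teeth; then push the wheel back by exactly one tooth (an eighth of a turn, counter-clockwise seen from above) by one of its upright pegs, and finally push the lever back over so that the pawl drops fully into the next gap and locks the wheel. Only push with the fingers: do not shove or lift the press, leave everything else where it stands, and finish clear of it all.

Things in the scene. Friction and masses are not known exactly. Their poses are not given: they have to be found in the camera images.
- press: Free-standing 4.5 kg screw press, about 250 mm tall: steel base plate 150 (x) x 240 (y) x 12 mm, two columns, a bridge bar along its y whose top is 134 mm up, and a closed white canister clamped under the screw. On the bridge lies a flat aluminium ratchet wheel, 152 mm across, turning on the press's vertical centre line. The origin is on the table under that centre line; z is up. The pawl is at the -y end of the bridge.
- wheel_hub (a point): Point on the wheel's axis at its flat upper face, 150 mm above the table (a 32 mm wide hub rises 16 mm above it). Eight saw teeth, 45 degrees apart, stand 11 mm above this face between 60 and 74 mm from the axis; their tops are 161 mm above the table.
- wheel (a joint): Angle of the ratchet wheel (rad), counter-clockwise from above positive = backing off. It starts near 0; one notch back is 0.785. It is stiff with friction (about 2.5 N at a peg) and stays where it is left. With the pawl down it cannot turn back beyond about 0.13; the pawl drops fully into the next gap when the wheel stands within about 0.12 of 0.785.
- pawl (a joint): Angle of the pawl (rad): 0 = down, its nose fully in the gap between two teeth; 0.95 = tipped over, fully lifted, resting on its stop. Pivot: along the press's x, 98 mm from the wheel axis on the press's -y side, 160 mm above the table. The nose is clear of the teeth above about 0.40; the weighted lever balances at about 0.5 and falls by itself to the nearer side and stays there. Tipping takes under 1 N.
- pawl_knob (a point): Centre of the cylindrical knob (22 mm thick, 36 mm long along the press's x) at the top of the pawl's upright lever, 75 mm from the pivot. With the pawl down the lever leans 24 degrees towards the wheel: knob 67 mm from the wheel axis and 228 mm above the table; lifted, it leans 30 degrees outward: knob 136 mm from the axis and 225 mm up. In between it passes up to 235 mm high.
- peg1 (a point): Centre of the top of wheel peg 1, 195 mm above the table: an upright steel peg, 12 mm thick, 45 mm tall, 50 mm from the wheel axis. With the wheel at 0 it stands at 45 degrees counter-clockwise from the press's +x (the pawl is at 270); it turns with the wheel.
- peg2 (a point): Centre of the top of wheel peg 2, 195 mm above the table: an upright steel peg, 12 mm thick, 45 mm tall, 50 mm from the wheel axis. With the wheel at 0 it stands at 135 degrees counter-clockwise from the press's +x (the pawl is at 270); it turns with the wheel.
- peg3 (a point): Centre of the top of wheel peg 3, 195 mm above the table: an upright steel peg, 12 mm thick, 45 mm tall, 50 mm from the wheel axis. With the wheel at 0 it stands at 225 degrees counter-clockwise from the press's +x (the pawl is at 270); it turns with the wheel.
- peg4 (a point): Centre of the top of wheel peg 4, 195 mm above the table: an upright steel peg, 12 mm thick, 45 mm tall, 50 mm from the wheel axis. With the wheel at 0 it stands at 315 degrees counter-clockwise from the press's +x (the pawl is at 270); it turns with the wheel.
- caddy: Bystander: closed green plastic caddy with a clamp handle, 205 x 257 x 241 mm; origin under its centre.
- canister: Bystander: white ceramic canister, 86 mm wide, 108 mm tall with cork lid; origin under its centre.
- bowl: Bystander: grey silicone collapsible bowl, 160 mm wide, 55 mm tall; origin under its centre.
- opener: Bystander: flat steel bottle opener, about 120 mm long along its x, 8 mm thick; origin under its middle.
- cork_lid: Bystander: spare cork lid, 76 mm wide, 16 mm tall; origin under its centre.
- jar: Bystander: glass jar with a steel cap, 72 mm wide, 100 mm tall; origin under its centre.
- mug: Bystander: white mug, 80 mm wide, 90 mm tall; origin under its centre.

How it is judged:
On the way, in this order (a step that is already met when the one before it is completed fails the run):
1. the pawl is lifted and stays up, the wheel not yet turned (value of joint pawl above 0.8 rad and value of joint wheel between -0.3 and 0.3 rad), for 0.2 s.
2. the wheel stands one tooth back with the pawl still lifted (value of joint pawl above 0.7 rad and value of joint wheel between 0.6 and 0.97 rad), for 0.2 s.
3. the pawl is back down in the next gap (value of joint pawl below 0.08 rad and value of joint wheel between 0.6 and 0.97 rad), for 0.2 s.
At the end, for the whole second after the job is handed in: The pawl is fully down (joint under 0.08 rad) in the gap one tooth back: the wheel at rest between 0.60 and 0.97 rad from its zero; the press within 30 mm of where it stood (all of step 3 and velocity of joint wheel between -0.05 and 0.05 rad/s and distance of press from where it was at the start of the episode below 0.03 m); the robot touches nothing.
It fails at once if the wheel was pushed back well past one notch (value of joint wheel above 1.2 rad).
It fails at once if the wheel was tightened (value of joint wheel below -0.4 rad).
It fails at once if the press was shoved, lifted or tipped (distance of press from where it was at the start of the episode above 0.03 m or height (world z) of press above 0.012 m or angle between press's own z axis and vertical above 0.08 rad).
It fails at once if another thing was moved or lifted (distance of any of caddy, canister, bowl, opener, cork_lid, jar, mug from where it was at the start of the episode above 0.025 m).
It also fails if it takes over 61 s, if anything falls off the work surface, if the arm or the gripper's body presses on something with over 40 N, if the wrist force passes 120 N, or if a joint passes its speed limit or range.

### The arm

A 6-joint arm with a two-finger parallel gripper is mounted at the origin on the work surface. World frame = base frame: x ahead of the robot, y to its left, z up, the work surface at z = 0. Lengths are in m, angles in rad, forces in N, time in s.
With the tool pointing down it reaches from about 0.35 to 0.775 m from the base axis. Payload 7.3 kg.
Tool frame: the origin (TCP) lies on the centre line of the jaws, within the pads' length; the fingertips stand 11 mm ahead of it and the grasp point (between the pads) lies 8 mm behind it; y points along the fingers, z is the direction in which the jaws open and shut, and the axes are right-handed (so a half turn about y gives the same grasp; the last joint's range is limited). The gripper opens to 92 mm and grips with 3 to 60 N. Pads are 19 mm wide; open, the fingers measure 130 mm over their backs; the gripper's body (75 mm by 190 mm) begins 47 mm behind the grasp point.
Start: joints at [-1.42, 0.342, 1.524, -0, 1.275, -0.146], TCP at [0.154, -0.502, 0.238] pointing down, gripper open.
Joint ranges: [-2.53, 2.53], [-0.77, 2.02], [0.04, 2.7], [-1, 4.14], [0.28, 2.66], [-3.11, 3.11]. Speed limits (rad/s): [2.57, 2.57, 3.14, 3.14, 3.14, 3.14].

### API

Orientations are given as [roll, pitch, yaw] about the fixed x, y, z axes, in that order (R = Rz(yaw) Ry(pitch) Rx(roll)).
In Python, from cell import robot, cams gives the robot as it stands.
- The arm moves only by the tool apply_moves, never from a script. Its argument "plan" is a list of rows, each a list of 7 numbers: the shift along the tool's x, y, z in m, then the turn, a rotation vector about the tool's x, y, z in degrees, then the gripper command: -1 is fully open, 1 is shut, values between are in proportion. A call has exactly 5 rows; each row is the pose to reach, as a shift and turn from the pose commanded when the call began, along the tool's axes at that moment; what a row does not reach only later rows make up. A row lasts 1/8 s, in which the tool goes at most 62.5 mm and 10.7 degrees, less where a joint would pass 70% of its speed; a pose out of reach is approached as far as the arm can. A call with a gripper value outside its range is refused whole. The fingers move at their own pace and stop on an object; "squeeze" is the grip in N (left out, the last holds). Time passes only in rows, so rows that repeat a pose let the fingers close, or fill a call up. It gives the time, the measured TCP pose, the force and the opening at its end, in the units of the state.
- robot.observe(): the state, without advancing time (a new reading comes with each control period).
- cams.read_camera(name): name is "scene" or "top" or "wrist"; returns the picture (420x560x3 uint8, blue, green, red); there is no depth.
- cams.calibration(name): a dict with "fx", "fy", "cx", "cy" (pixels), "extrinsics" (4x4, takes a point from world to camera coordinates); the wrist camera has in their place "T_tool_cam" (4x4, takes a point from camera to tool coordinates, whose origin is the TCP and whose axes are the tool frame's). Camera axes: x right, y up, looking along -z (the intrinsics and any distortion apply to the point x, -y, -z); pixel columns grow to the right and rows downward; lengths in m; the calibration is good to about 2 mm. A picture is of the moment at which its call begins: read the wrist's pose just before it. calibration takes no time and is no camera call.
- robot.hand_in(): hands the job in, once; it reports no verdict.
The state is a dict: "time": time; "qpos": joint angles; "qvel": joint speeds; "joint_efforts": joint torques, N m; "tool_pos": TCP position; "tool_rot": TCP orientation; "contact_force": force on the tool from outside, world axes, zero at the start; "torque": the same for the moment, N m; "opening": finger opening in m.
Only numpy, scipy, OpenCV 4.12 (cv2) and the standard library are available. Lean on these libraries where they do the work, as an engineer would, in place of code of your own. Each camera call takes 0.05 s, during which the arm holds its last target. There are 200 camera calls.

## Working session

There is one attempt and no reset: what is moved stays moved. The work goes in short steps, Python scripts to look and compute and a tool call to move; the robot and the scene stay as the last step left them, time stands still between calls to the robot, and variables do not carry over. Pictures are saved under pics/ and viewed, about 8 in all and at most 12, crops included, and the job is handed in when it is done.

Besides the shell and the picture viewer there is one more tool, called after "Call:" as a command line: name --pt "numbers of a row" for each row, then --argument value for the rest. apply_moves: Moves the arm, as the interface text tells. Its arguments: {"type":"object","properties":{"plan":{"type":"array","items":{"type":"array","items":{"type":"number"}}},"squeeze":{"type":"number"}},"required":["plan"]}

```bash
mkdir -p pics; ls
python3 - <<'E'
from cell import robot,cams
import cv2,numpy as np
s=robot.observe();print(s)
for n in("scene","top"):
    cv2.imwrite(f"pics/{n}1.png",cams.read_camera(n)); c=cams.calibration(n);print(n,c)
print(cams.calibration("wrist"))
E
```

```text
pics
{'time': 0.0, 'qpos': array([-1.41998783e+00,  3.42689376e-01,  1.52497000e+00, -7.58779266e-06,
        1.27538924e+00, -1.46012206e-01]), 'qvel': array([ 3.49889469e-05, -1.95543109e-03, -1.48111403e-03, -1.91432245e-04,
       -7.40188212e-04,  1.15368117e-03]), 'joint_efforts': array([ 4.13088837e-04, -4.31246674e+01, -2.44222641e+01,  7.17507885e-02,
        5.59083035e-02, -1.30196536e-04]), 'tool_pos': array([ 0.15350999, -0.50167151,  0.23707866]), 'tool_rot': array([-1.57223785e+00,  2.04654617e-04, -2.84476989e+00]), 'contact_force': array([-0.74545636, -0.09997513, -0.77129555]), 'torque': array([0.0408919 , 0.02572023, 0.01840195]), 'opening': 0.09149766761728696}
scene {'fx': 442.33242845713795, 'fy': 442.33242845713795, 'cx': 274.51943976231854, 'cy': 211.05058245339788, 'extrinsics': array([[ 0.33886111,  0.94073924, -0.01352177, -0.1365392 ],
       [-0.79160119,  0.2928489 ,  0.53629011,  0.36115944],
       [ 0.50846898, -0.17102402,  0.8439254 , -1.5191916 ],
       [ 0.        ,  0.        ,  0.        ,  1.        ]])}
top {'fx': 414.6054259077139, 'fy': 414.6054259077139, 'cx': 275.23522265361254, 'cy': 208.1603909167349, 'extrinsics': array([[-0.02626972, -0.99964346, -0.00478059, -0.01894032],
       [ 0.99770991, -0.02651648,  0.06222388, -0.52872203],
       [-0.06232846, -0.00313504,  0.99805077, -1.18098556],
       [ 0.        ,  0.        ,  0.        ,  1.        ]])}
{'fx': 308.3858819112844, 'fy': 308.3858819112844, 'cx': 282.3232996985296, 'cy': 207.76393234253476, 'T_tool_cam': array([[-4.73666249e-04, -9.56381200e-01, -2.92121167e-01,
        -7.89839971e-02],
       [ 8.53569682e-05,  2.92121160e-01, -9.56381316e-01,
        -1.45637041e-01],
       [ 9.99999884e-01, -4.77940128e-04, -5.67341344e-05,
         2.54829170e-05],
       [ 0.00000000e+00,  0.00000000e+00,  0.00000000e+00,
         1.00000000e+00]])}
```

View pics/scene1.png

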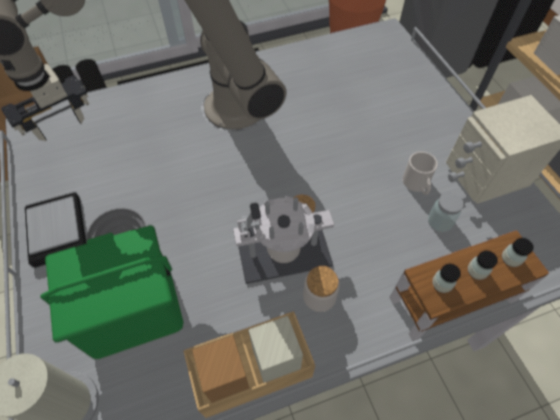

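View pics/top1.png

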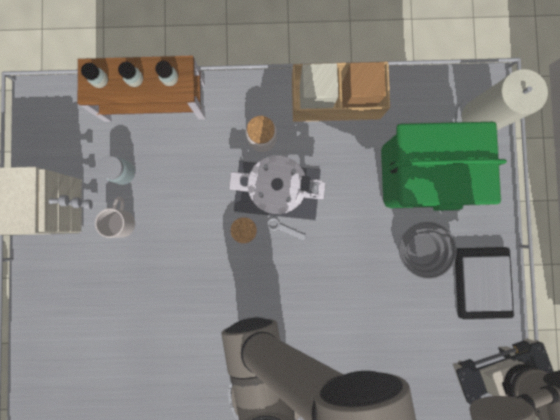

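The press is at top (277,184) and scene (284,222). Its pawl end is on the top view's right, at about (305,187). Next I'll enlarge both views.

Run:
```python
import cv2,numpy as np
a=cv2.imread("pics/top1.png")[140:230,220:340]; b=cv2.imread("pics/scene1.png")[185:285,220:350]
A=cv2.resize(a,(800,600),interpolation=cv2.INTER_CUBIC)
cv2.imwrite("pics/topc.png",A)
B=cv2.resize(b,(780,600),interpolation=cv2.INTER_CUBIC);cv2.imwrite("pics/scenec.png",B)
```

```text
(no output)
```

View pics/topc.png

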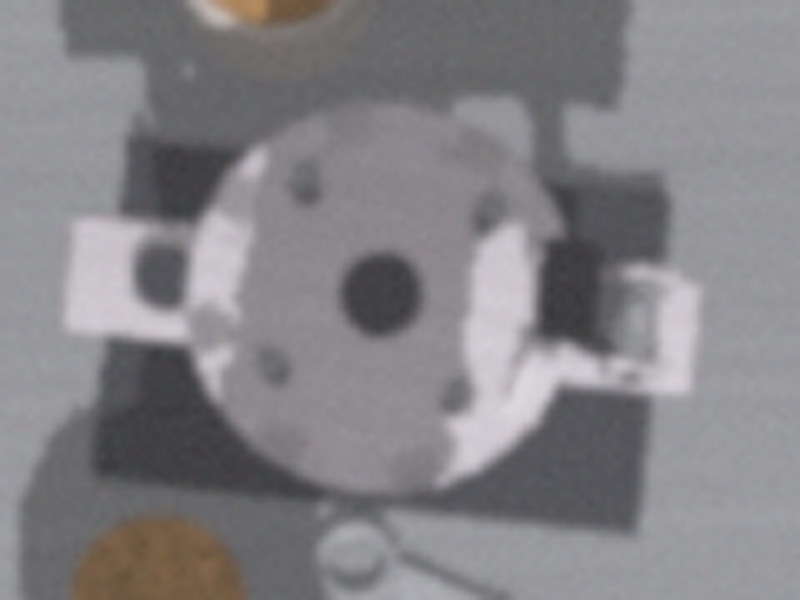

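View pics/scenec.png

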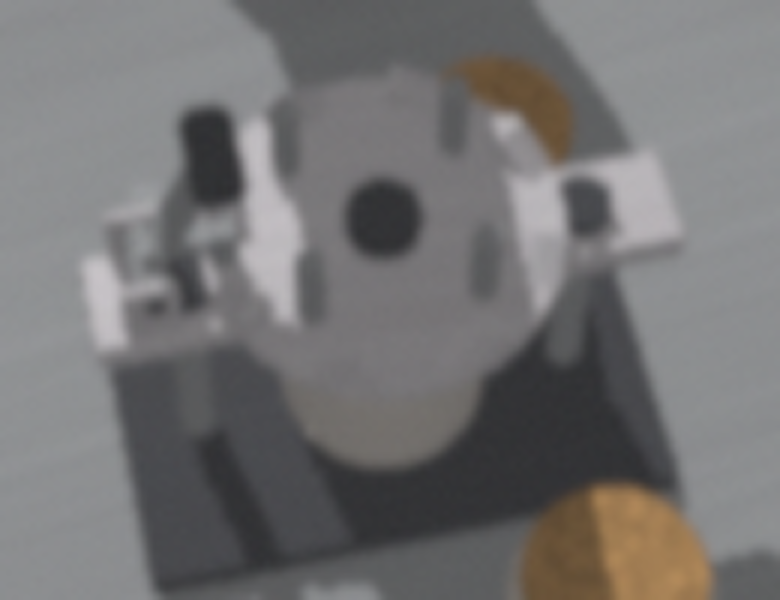

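```bash
cat > h.py <<'E'
import numpy as np
from cell import robot,cams
from scipy.optimize import least_squares
from scipy.spatial.transform import Rotation as R
def proj(n,P):
    c=cams.calibration(n);E=c["extrinsics"];q=np.asarray(P)@E[:3,:3].T+E[:3,3]
    return np.c_[c["cx"]+c["fx"]*q[:,0]/-q[:,2],c["cy"]-c["fy"]*q[:,1]/-q[:,2]]
def model(w=0.,knob=(-.067,.228)):
    pts=[[0,0,.166]]+[[.05*np.cos(a+w),.05*np.sin(a+w),.195] for a in np.deg2rad([45,135,225,315])]+[[0,knob[0],knob[1]]]
    return np.array(pts)
def world(P,p):
    c,s=np.cos(p[2]),np.sin(p[2]);return P@np.array([[c,-s,0],[s,c,0],[0,0,1]]).T+[p[0],p[1],0]
E
python3 - <<'E'
from h import *
top=np.array([[381,294],[305,182],[275,365],[456,392],[490,208],[570,290]])/6.667+[220,140]
sc=np.array([[384,215],[456,88],[487,232],[313,258],[287,105],[212,155]])/6+[220,185]
f=lambda p:np.r_[(proj("top",world(model(p[3]),p))-top).ravel(),(proj("scene",world(model(p[3]),p))-sc).ravel()]
for m in (1,):
    r=least_squares(f,[.55,0,-.1,0]);print(r.x,r.fun.reshape(2,6,2).round(1))
    for sl in (slice(0,12),slice(12,24)):
        r2=least_squares(lambda p:f(p)[sl],[.55,0,-.1,0]);print(r2.x)
p=r.x;print(world(model(p[3]),p).round(4))
s=robot.observe();print(R.from_euler('xyz',s["tool_rot"]).as_matrix().round(3))
E
```

```text
[ 0.57955632 -0.03838033 -0.11615884 -0.11910707] [[[ -0.6   0.1]
  [ -0.2  -1.4]
  [ -1.7  -1. ]
  [ -0.8   0.9]
  [  0.    0.6]
  [ -1.    0. ]]

 [[ -0.7  -1.6]
  [  4.2  24.3]
  [ -5.1 -24.5]
  [ -5.1 -26. ]
  [  2.3  24.6]
  [ -0.2   0.2]]]
[ 0.57907626 -0.04007829 -0.10770363 -0.0773557 ]
[ 0.58000251 -0.03664379 -0.12640729 -0.46208606]
[[ 0.5796 -0.0384  0.166 ]
 [ 0.6222 -0.0122  0.195 ]
 [ 0.5534  0.0042  0.195 ]
 [ 0.5369 -0.0645  0.195 ]
 [ 0.6057 -0.081   0.195 ]
 [ 0.5718 -0.1049  0.228 ]]
[[-0.956 -0.     0.292]
 [-0.292  0.001 -0.956]
 [-0.    -1.    -0.001]]
```

Run:
```python
from h import *
top=np.array([[381,294],[305,182],[275,365],[456,392],[490,208],[570,290]])/6.667+[220,140]
sc=np.array([[384,215],[487,232],[456,88],[287,105],[313,258],[212,155]])/6+[220,185]
f=lambda p:np.r_[(proj("top",world(model(p[3]),p))-top).ravel(),(proj("scene",world(model(p[3]),p))-sc).ravel()]
r=least_squares(f,[.55,0,-.1,0]);print(r.x,r.fun.reshape(2,6,2).round(1))
for sl in (slice(0,12),slice(12,24)):
        r2=least_squares(lambda p:f(p)[sl],[.55,0,-.1,0]);print(r2.x)
p=r.x;print(world(model(p[3]),p).round(4))
# base corners check
b=np.array([[sx*.075,sy*.12,.012] for sx in(-1,1) for sy in(-1,1)])
print(((proj("top",world(b,p))-[220,140])*6.667).round(),((proj("scene",world(b,p))-[220,185])*6).round())
```

```text
[ 0.58042176 -0.03858605 -0.12913599 -0.06279787] [[[-0.5 -0.3]
  [-0.9 -1.3]
  [-1.1 -0.6]
  [ 0.   0. ]
  [-0.4 -0.5]
  [-0.9  0. ]]

 [[-0.6 -1.3]
  [-0.4  0. ]
  [-0.6 -0.7]
  [-1.2  0.4]
  [-1.2 -0.1]
  [-0.2  0.2]]]
[ 0.57907626 -0.04007829 -0.10770363 -0.0773557 ]
[ 0.58189534 -0.0372789  -0.15482394 -0.04500147]
[[ 0.5804 -0.0386  0.166 ]
 [ 0.6219 -0.0106  0.195 ]
 [ 0.5525  0.0029  0.195 ]
 [ 0.539  -0.0665  0.195 ]
 [ 0.6084 -0.08    0.195 ]
 [ 0.5718 -0.105   0.228 ]]
[[636. 534.]
 [ 86. 478.]
 [669. 193.]
 [123. 137.]] [[ 91. 294.]
 [590. 196.]
 [149. 587.]
 [680. 476.]]
```

```bash
cat >> h.py <<'E'
P=[.580,-.0386,-.12]
def rel(local,z,ang=270.,pose=None):
    """shift/turn (tool axes) from commanded-ish pose to tcp at press-local xy, height z, tool z along local angle ang"""
    s=robot.observe()
    M=R.from_euler('xyz',s["tool_rot"]).as_matrix() if pose is None else pose[1]; t=s["tool_pos"] if pose is None else pose[0]
    w=world(np.array([[local[0],local[1],z]]),P)[0]; a=np.deg2rad(ang)+P[2]
    zt=np.array([np.cos(a),np.sin(a),0]);yt=np.array([0,0,-1.]);T=np.c_[np.cross(yt,zt),yt,zt]
    print("target",w.round(4),"shift",(M.T@(w-t)).round(4),"turn",np.rad2deg(R.from_matrix(M.T@T).as_rotvec()).round(2))
    return w,T
E
python3 - <<'E'
from h import *
p=rel([0,-.022],.36); rel([0,-.022],.216,pose=p)
E
```

```text
target [ 0.5774 -0.0604  0.36  ] shift [-0.5344 -0.1224 -0.2982] turn [ 0.07 23.88  0.  ]
target [ 0.5774 -0.0604  0.216 ] shift [0.    0.144 0.   ] turn [0. 0. 0.]
```

Call:
apply_moves --pt "0 -0.06 0 0 0 0 1" --pt "0 -0.12 0 0 0 0 1" --pt "0 -0.12 0 0 0 0 1" --pt "0 -0.12 0 0 0 0 1" --pt "0 -0.12 0 0 0 0 1" --squeeze 5

```text
time: 0.72
tool_pos: [0.1535, -0.5015, 0.356]
tool_rot: [-1.574, 0.001, -2.845]
contact_force: [0.6, -0.9, 0.1]
opening: 0.0463
```

Total travel is 0.61 m, so I'll take it in three calls, keeping the tool axes fixed and turning it at the end.

Call:
apply_moves --pt "-0.05 0 -0.03 0 0 0 1" --pt "-0.1 0 -0.055 0 0 0 1" --pt "-0.15 0 -0.085 0 0 0 1" --pt "-0.2 0 -0.11 0 0 0 1" --pt "-0.25 0 -0.14 0 0 0 1"

```text
time: 1.35
tool_pos: [0.3525, -0.2934, 0.3565]
tool_rot: [-1.573, -0.001, -2.845]
contact_force: [0.3, -1.5, -0.4]
opening: 0.0007
```

Call:
apply_moves --pt "-0.05 0 -0.03 0 0 0 1" --pt "-0.1 0 -0.055 0 0 0 1" --pt "-0.15 0 -0.085 0 0 0 1" --pt "-0.19 0 -0.11 0 0 0 1" --pt "-0.19 0 -0.11 0 0 0 1"

```text
time: 1.98
tool_pos: [0.5023, -0.1318, 0.3559]
tool_rot: [-1.573, -0.002, -2.84]
contact_force: [0.3, -0.5, 0.7]
opening: 0.0004
```

Run:
```python
from h import *
print(robot.observe()["time"],robot.observe()["tool_pos"],robot.observe()["opening"])
p=rel([0,-.022],.36); rel([0,-.022],.216,pose=p)
```

```text
1.975 [ 0.50226563 -0.13175332  0.35590579] 0.0004142423468963968
target [ 0.5774 -0.0604  0.36  ] shift [-0.0929 -0.0042 -0.0458] turn [ 0.11 24.14  0.15]
target [ 0.5774 -0.0604  0.216 ] shift [0.    0.144 0.   ] turn [0. 0. 0.]
```

Call:
apply_moves --pt "-0.04 0 -0.02 0 8 0 1" --pt "-0.08 0 -0.04 0 16 0 1" --pt "-0.093 0 -0.046 0 24 0 1" --pt "-0.093 0 -0.046 0 24 0 1" --pt "-0.093 0 -0.046 0 24 0 1"

```text
time: 2.6
tool_pos: [0.5759, -0.0642, 0.3573]
tool_rot: [-1.57, -0.001, 3.021]
contact_force: [-0.4, -0.6, 0.8]
opening: 0.0005
```

Run:
```python
from h import *
import cv2
p=rel([0,-.022],.216)
s=robot.observe();I=cams.read_camera("wrist");c=cams.calibration("wrist")
cv2.imwrite("pics/w1.png",I)
M=R.from_euler('xyz',s["tool_rot"]).as_matrix();T=c["T_tool_cam"]
W=world(model(0),P);q=((W-s["tool_pos"])@M-T[:3,3])@T[:3,:3]
print(np.c_[c["cx"]+c["fx"]*q[:,0]/-q[:,2],c["cy"]-c["fy"]*q[:,1]/-q[:,2]].round())
```

```text
target [ 0.5774 -0.0604  0.216 ] shift [-0.0011  0.1413 -0.004 ] turn [-0.02 -0.04  0.07]
[[259. 186.]
 [221. 158.]
 [224. 225.]
 [291. 225.]
 [292. 158.]
 [326. 201.]]
```

View pics/w1.png

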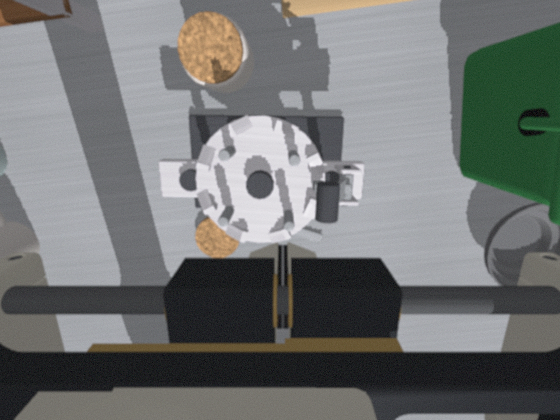

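The wrist view shows the hub at (260,184) and the knob at (327,200). The model predicted (259,186) and (326,201), so the press pose is confirmed and the wheel is near 0. I'll descend inside the knob.

Call:
apply_moves --pt "-0.001 0.05 -0.004 0 0 0 1" --pt "-0.001 0.09 -0.004 0 0 0 1" --pt "-0.001 0.12 -0.004 0 0 0 1" --pt "-0.001 0.14 -0.004 0 0 0 1" --pt "-0.001 0.14 -0.004 0 0 0 1"

```text
time: 3.28
tool_pos: [0.5769, -0.0599, 0.2165]
tool_rot: [-1.571, -0.003, 3.02]
contact_force: [-0.2, 0.8, 0.2]
opening: 0.0003
```

Call:
apply_moves --pt "0 0 0.008 0 0 0 1" --pt "0 0 0.016 0 0 0 1" --pt "0 0 0.024 0 0 0 1" --pt "0 0 0.03 0 0 0 1" --pt "0 0 0.036 0 0 0 1"

```text
time: 3.9
tool_pos: [0.5737, -0.0955, 0.2178]
tool_rot: [-1.571, 0.0, 3.019]
contact_force: [-0.5, -0.2, 0.7]
opening: 0.0004
```

Call:
apply_moves --pt "0 0 0.008 0 0 0 1" --pt "0 0 0.016 0 0 0 1" --pt "0 0 0.024 0 0 0 1" --pt "0 0 0.03 0 0 0 1" --pt "0 0 0.03 0 0 0 1"

```text
time: 4.53
tool_pos: [0.5701, -0.1253, 0.2176]
tool_rot: [-1.571, -0.0, 3.019]
contact_force: [-0.2, 1.2, -0.1]
opening: 0.0006
```

Run:
```python
from h import *
import cv2
p=rel([0,-.022],.216)
a=cams.read_camera("scene")[165:265,210:340]
cv2.imwrite("pics/s2.png",cv2.resize(a,(780,600),interpolation=cv2.INTER_CUBIC))
```

```text
target [ 0.5774 -0.0604  0.216 ] shift [ 0.0007  0.0016 -0.0652] turn [-0.01 -0.16  0.  ]
```

View pics/s2.png

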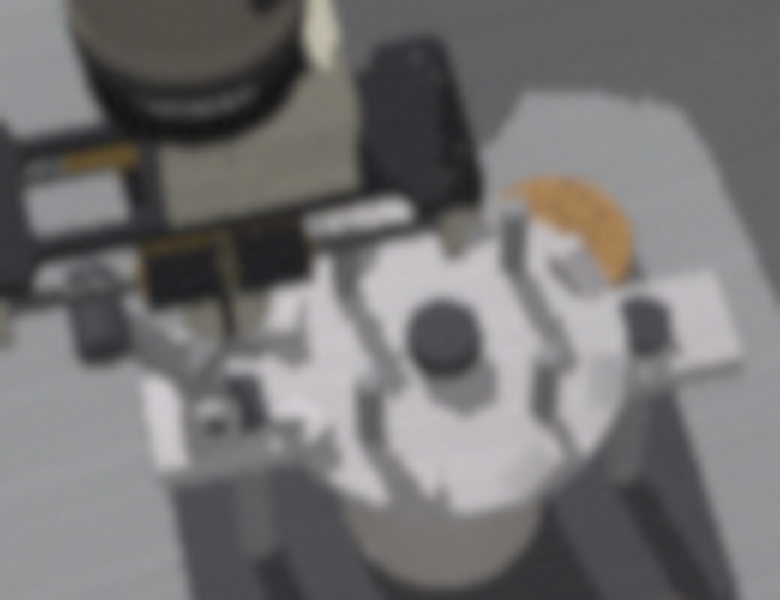

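The lever has tipped out, with the knob at scene (227,218). Next is peg 2.

Run:
```python
from h import *
W=world(np.array([[0,-.136,.225],[0,-.067,.228]]),P);print(proj("scene",W))
s=robot.observe();pose=(s["tool_pos"],R.from_euler('xyz',s["tool_rot"]).as_matrix())
p=rel([-.0237,.0683],.28,247.5);p2=rel([-.0237,.0683],.191,247.5,p)
rel([-.042,.024],.191,247.5,p2)
```

```text
[[225.66018127 217.71452827]
 [255.10071813 211.1069162 ]]
target [0.5646 0.032  0.28  ] shift [ 0.0246 -0.0623 -0.1552] turn [ 0.   22.36  0.  ]
target [0.5646 0.032  0.191 ] shift [0.    0.089 0.   ] turn [0. 0. 0.]
target [ 0.5412 -0.0097  0.191 ] shift [-0.      0.      0.0479] turn [0. 0. 0.]
```

Call:
apply_moves --pt "0 -0.03 -0.01 0 0 0 1" --pt "0 -0.063 -0.02 0 0 0 1" --pt "0 -0.063 -0.03 0 0 0 1" --pt "0 -0.063 -0.03 0 0 0 1" --pt "0 -0.063 -0.03 0 0 0 1"

```text
time: 5.2
tool_pos: [0.5733, -0.095, 0.2794]
tool_rot: [-1.571, -0.002, 3.02]
contact_force: [0.6, 0.2, -0.3]
opening: 0.0004
```

Call:
apply_moves --pt "0.01 0 -0.05 0 8 0 1" --pt "0.02 0 -0.1 0 16 0 1" --pt "0.025 0 -0.125 0 22.4 0 1" --pt "0.025 0 -0.125 0 22.4 0 1" --pt "0.025 0 -0.125 0 22.4 0 1"

```text
time: 5.82
tool_pos: [0.5642, 0.0312, 0.2801]
tool_rot: [-1.57, -0.001, 2.63]
contact_force: [-0.7, -0.5, 0.6]
opening: 0.0004
```

Run:
```python
from h import *
print(robot.observe()["tool_pos"]);rel([-.0237,.0683],.191,247.5)
```

```text
[0.56417745 0.03117005 0.28012214]
target [0.5646 0.032  0.191 ] shift [-0.      0.0891 -0.0011] turn [-0.05  0.05  0.03]
```

Call:
apply_moves --pt "0 0.04 -0.001 0 0 0 1" --pt "0 0.07 -0.001 0 0 0 1" --pt "0 0.089 -0.001 0 0 0 1" --pt "0 0.089 -0.001 0 0 0 1" --pt "0 0.089 -0.001 0 0 0 1"

```text
time: 6.45
tool_pos: [0.5653, 0.0321, 0.1925]
tool_rot: [-1.571, 0.001, 2.628]
contact_force: [0.2, 0.3, 0.1]
opening: 0.0005
```

Call:
apply_moves --pt "0 0 0.006 0 0 0 1" --pt "0 0 0.012 0 0 0 1" --pt "0 0 0.018 0 0 0 1" --pt "0 0 0.024 0 0 0 1" --pt "0 0 0.03 0 0 0 1"

```text
time: 7.08
tool_pos: [0.5494, 0.008, 0.1927]
tool_rot: [-1.573, -0.001, 2.629]
contact_force: [-2.6, 6.7, 5.3]
opening: 0.0005
```

Call:
apply_moves --pt "0 0 0.004 0 0 0 1" --pt "0 0 0.008 0 0 0 1" --pt "0 0 0.012 0 0 0 1" --pt "0 0 0.015 0 0 0 1" --pt "0 0 0.015 0 0 0 1"

```text
time: 7.7
tool_pos: [0.5428, -0.0065, 0.1919]
tool_rot: [-1.571, 0.001, 2.628]
contact_force: [0.5, 1.7, 1.9]
opening: 0.0004
```

Run:
```python
from h import *
import cv2
rel([-.042,.024],.191,247.5)
s=robot.observe();print(s["contact_force"])
I=cams.read_camera("scene");c=I[165:265,210:340]
cv2.imwrite("pics/s3.png",cv2.resize(c,(780,600),interpolation=cv2.INTER_CUBIC))
for w in(.5,.6,.7,.785,.9): print(w,((proj("scene",world(model(w),P))[1:5]-[210,165])*6).round().tolist())
```

```text
target [ 0.5412 -0.0097  0.191 ] shift [-0.0002  0.0009  0.0036] turn [ 0.01 -0.03 -0.06]
[0.51923539 1.7360444  1.85970761]
0.5 [[566.0, 294.0], [446.0, 184.0], [315.0, 283.0], [434.0, 397.0]]
0.6 [[566.0, 283.0], [434.0, 184.0], [314.0, 293.0], [447.0, 397.0]]
0.7 [[564.0, 272.0], [422.0, 185.0], [315.0, 304.0], [460.0, 396.0]]
0.785 [[562.0, 264.0], [411.0, 187.0], [317.0, 313.0], [470.0, 395.0]]
0.9 [[558.0, 252.0], [398.0, 190.0], [321.0, 325.0], [485.0, 391.0]]
```

View pics/s3.png

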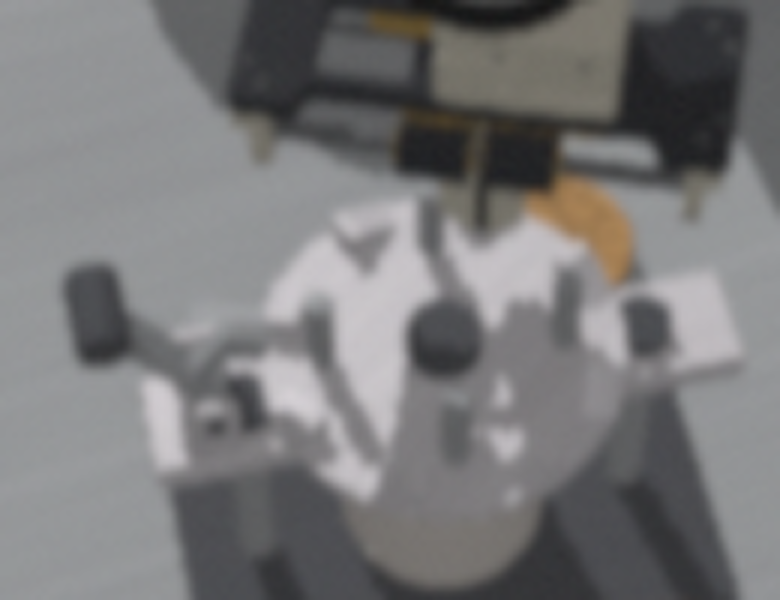

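Peg tops are at (567,268), (428,200), (317,308) and (455,410), which puts the wheel at about 0.68. I'll push another 5 mm (about 0.1 rad).

Call:
apply_moves --pt "0 0 0.002 0 0 0 1" --pt "0 0 0.004 0 0 0 1" --pt "0 0 0.005 0 0 0 1" --pt "0 0 0.005 0 0 0 1" --pt "0 0 0.005 0 0 0 1"

```text
time: 8.38
tool_pos: [0.5403, -0.0107, 0.1917]
tool_rot: [-1.571, 0.0, 2.629]
contact_force: [3.4, 1.5, 0.9]
opening: 0.0006
```

Call:
apply_moves --pt "0 0 -0.02 0 0 0 1" --pt "0 0 -0.03 0 0 0 1" --pt "0 -0.05 -0.03 0 0 0 1" --pt "0 -0.1 -0.03 0 0 0 1" --pt "0 -0.1 -0.03 0 0 0 1"

```text
time: 9.0
tool_pos: [0.5565, 0.0161, 0.2956]
tool_rot: [-1.573, 0.007, 2.629]
contact_force: [0.2, 1.4, -0.2]
opening: 0.0003
```

Run:
```python
from h import *
import cv2
rel([0,-.186],.29,270)
I=cams.read_camera("top");c=I[140:230,220:340]
cv2.imwrite("pics/t3.png",cv2.resize(c,(800,600),interpolation=cv2.INTER_CUBIC))
s=robot.observe();c=cams.calibration("wrist");J=cams.read_camera("wrist")
M=R.from_euler('xyz',s["tool_rot"]).as_matrix();T=c["T_tool_cam"]
def wp(W):
    q=((W-s["tool_pos"])@M-T[:3,3])@T[:3,:3];return np.c_[c["cx"]+c["fx"]*q[:,0]/-q[:,2],c["cy"]-c["fy"]*q[:,1]/-q[:,2]]
o=wp(world(model(),P))[0].round().astype(int)-[80,60];o=np.maximum(o,0);print(o,s["tool_pos"])
cv2.imwrite("pics/w3.png",cv2.resize(J[o[1]:o[1]+120,o[0]:o[0]+160],(800,600),interpolation=cv2.INTER_CUBIC))
for w in(.6,.7,.785,.9): print(w,((wp(world(model(w,(-.136,.225)),P))-o)*5).round().tolist())
```

```text
target [ 0.5577 -0.2233  0.29  ] shift [-0.1184  0.0059  0.2081] turn [  0.07 -22.47  -0.42]
[243  91] [0.55539817 0.01614756 0.29301278]
0.6 [[400.0, 299.0], [113.0, 384.0], [472.0, 616.0], [742.0, 253.0], [368.0, -14.0], [1450.0, -58.0]]
0.7 [[400.0, 299.0], [121.0, 414.0], [502.0, 608.0], [737.0, 221.0], [335.0, -5.0], [1450.0, -58.0]]
0.785 [[400.0, 299.0], [131.0, 439.0], [527.0, 600.0], [730.0, 194.0], [308.0, 6.0], [1450.0, -58.0]]
0.9 [[400.0, 299.0], [146.0, 470.0], [559.0, 586.0], [717.0, 159.0], [273.0, 24.0], [1450.0, -58.0]]
```

View pics/w3.png

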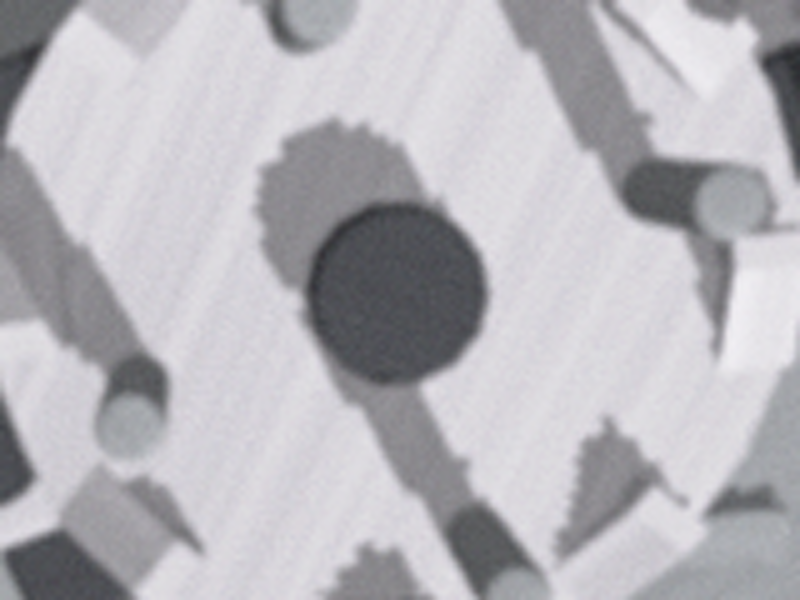

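Wheel at about 0.76, pawl still up. Next I'll move over to the outer side of the lever.

Call:
apply_moves --pt "-0.03 -0.02 0.05 0 -5 0 1" --pt "-0.06 -0.02 0.1 0 -10 0 1" --pt "-0.09 -0.02 0.15 0 -15 0 1" --pt "-0.118 -0.02 0.208 0 -22.4 0 1" --pt "-0.118 -0.02 0.208 0 -22.4 0 1"

```text
time: 9.72
tool_pos: [0.5542, -0.2273, 0.3087]
tool_rot: [-1.571, -0.005, 3.015]
contact_force: [-0.5, -0.2, -0.2]
opening: 0.0005
```

Run:
```python
from h import *
p=rel([0,-.19],.216,270)
```

```text
target [ 0.5573 -0.2272  0.216 ] shift [-0.0034  0.0927 -0.0004] turn [ 0.04 -0.37  0.28]
```

Call:
apply_moves --pt "-0.003 0.04 0 0 0 0 1" --pt "-0.003 0.075 0 0 0 0 1" --pt "-0.003 0.093 0 0 0 0 1" --pt "-0.003 0.093 0 0 0 0 1" --pt "-0.003 0.093 0 0 0 0 1"

```text
time: 10.35
tool_pos: [0.5589, -0.2233, 0.2191]
tool_rot: [-1.571, 0.0, 3.02]
contact_force: [-0.7, -0.3, -0.0]
opening: 0.0006
```

Call:
apply_moves --pt "0 0 -0.008 0 0 0 1" --pt "0 0 -0.016 0 0 0 1" --pt "0 0 -0.024 0 0 0 1" --pt "0 0 -0.032 0 0 0 1" --pt "0 0 -0.038 0 0 0 1"

```text
time: 10.98
tool_pos: [0.5633, -0.1856, 0.2188]
tool_rot: [-1.571, 0.0, 3.02]
contact_force: [-0.6, -1.3, -0.1]
opening: 0.0003
```

Call:
apply_moves --pt "0 0 -0.006 0 0 0 1" --pt "0 0 -0.012 0 0 0 1" --pt "0 0 -0.018 0 0 0 1" --pt "0 0 -0.024 0 0 0 1" --pt "0 0 -0.03 0 0 0 1"

```text
time: 11.6
tool_pos: [0.5669, -0.156, 0.2187]
tool_rot: [-1.571, -0.0, 3.02]
contact_force: [0.4, -0.3, -0.1]
opening: 0.0
```

Call:
apply_moves --pt "0 0 -0.005 0 0 0 1" --pt "0 0 -0.01 0 0 0 1" --pt "0 0 -0.015 0 0 0 1" --pt "0 0 -0.015 0 0 0 1" --pt "0 0 -0.015 0 0 0 1"

```text
time: 12.22
tool_pos: [0.5687, -0.1416, 0.2187]
tool_rot: [-1.571, 0.0, 3.02]
contact_force: [0.4, -0.6, 0.4]
opening: 0.0004
```

Run:
```python
from h import *
import cv2
p=rel([0,-.19],.216,270)
c=cams.read_camera("scene")[165:265,210:340]
cv2.imwrite("pics/s4.png",cv2.resize(c,(780,600),interpolation=cv2.INTER_CUBIC))
for a in(0,.08,.15,.3):
    t=np.deg2rad(24)-a
    print(a,(proj("scene",world(np.array([[0,-.098+.075*np.sin(t),.16+.075*np.cos(t)]]),P))-[210,165])*6)
```

```text
target [ 0.5573 -0.2272  0.216 ] shift [0.0009 0.0028 0.0863] turn [-0.01 -0.12 -0.  ]
0 [[269.27242568 276.17288588]]
0.08 [[254.70495827 275.91717893]]
0.15 [[241.61867228 276.28123911]]
0.3 [[212.86524303 278.90891231]]
```

View pics/s4.png

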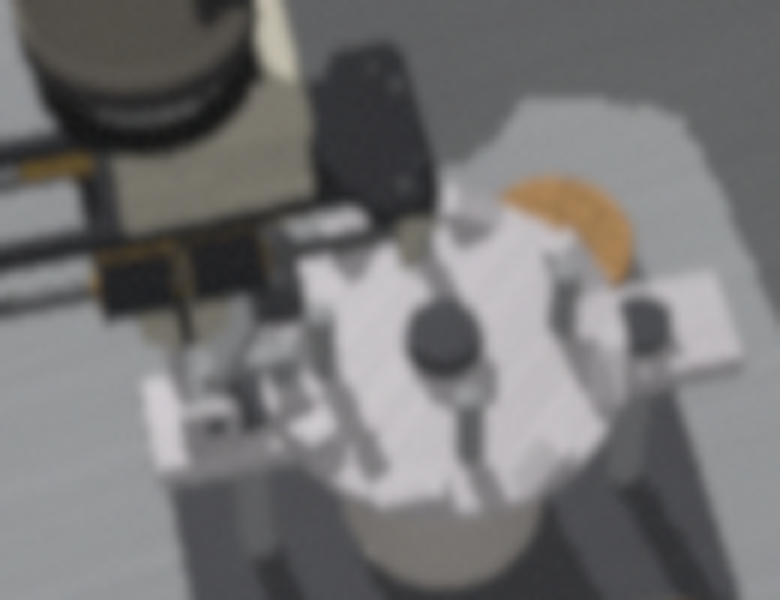

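The knob has fallen inward; its right edge is at x≈303, the same as at the start. I'll retreat and check.

Call:
apply_moves --pt "0 0 0.03 0 0 0 1" --pt "0 0 0.06 0 0 0 1" --pt "0 -0.05 0.07 0 0 0 1" --pt "0 -0.1 0.07 0 0 0 1" --pt "0 -0.15 0.07 0 0 0 1"

```text
time: 12.9
tool_pos: [0.5598, -0.2115, 0.3703]
tool_rot: [-1.571, 0.0, 3.019]
contact_force: [0.4, -0.3, 0.3]
opening: 0.0002
```

Call:
apply_moves --pt "0.04 0 0.02 0 0 0 1" --pt "0.08 0 0.03 0 0 0 1" --pt "0.12 0 0.04 0 0 0 1" --pt "0.12 0 0.04 0 0 0 1" --pt "0.12 0 0.04 0 0 0 1"

```text
time: 13.52
tool_pos: [0.4366, -0.2363, 0.369]
tool_rot: [-1.57, 0.001, 3.019]
contact_force: [0.2, 0.3, 0.5]
opening: 0.0005
```

Run:
```python
from h import *
import cv2
print(robot.observe()["tool_pos"],robot.observe()["qvel"].round(3))
c=cams.read_camera("scene")[165:265,210:340]
cv2.imwrite("pics/s5.png",cv2.resize(c,(780,600),interpolation=cv2.INTER_CUBIC))
for w in(.7,.785,.9): print(w,((proj("scene",world(model(w),P))-[210,165])*6).round().tolist())
```

```text
[ 0.4366374  -0.23634854  0.36900765] [ 0.014  0.02  -0.012 -0.001 -0.001 -0.002]
0.7 [[440.0, 326.0], [564.0, 272.0], [422.0, 185.0], [315.0, 304.0], [460.0, 396.0], [271.0, 277.0]]
0.785 [[440.0, 326.0], [562.0, 264.0], [411.0, 187.0], [317.0, 313.0], [470.0, 395.0], [271.0, 277.0]]
0.9 [[440.0, 326.0], [558.0, 252.0], [398.0, 190.0], [321.0, 325.0], [485.0, 391.0], [271.0, 277.0]]
```

View pics/s5.png

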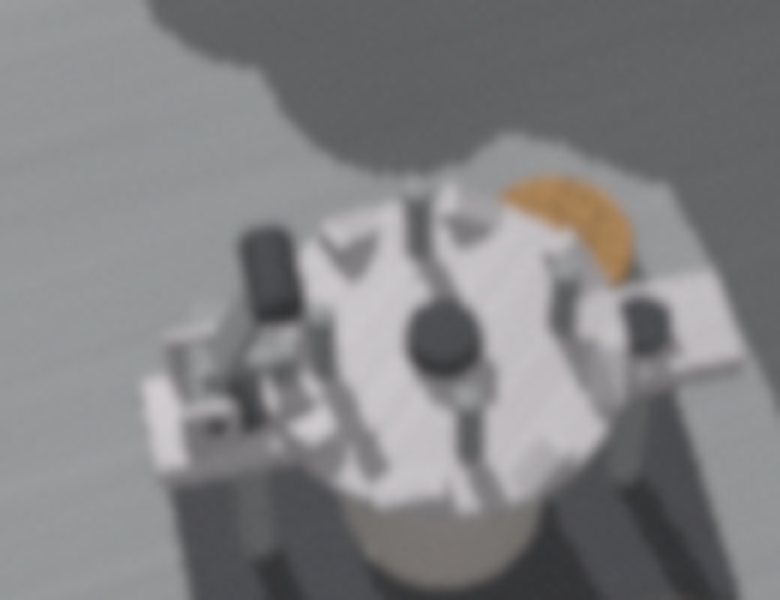

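Knob is at (270,274), against (272,275) at the start and (271,277) predicted for a fully lowered pawl. The pegs put the wheel at about 0.74–0.76, and the hub and press haven't moved. The arm is clear, so I'll hand in.

```bash
python3 -c "
from cell import robot
print(robot.hand_in(),robot.observe()['time'])"
```

```text
the job is handed in; nothing more can be done
the job is handed in; nothing more can be done
```

The press is backed off by one tooth and locked again, and the job is handed in; no verdict came back. With the closed fingertips I tipped the pawl lever out, pushed the wheel back by peg 2, then tipped the lever back in and moved the arm clear. The last move ended at about 13.5 s of the 61 s.

**Last checks:**
- **Pawl:** in the last picture the knob is within 2–3 enlarged-crop pixels of its starting and predicted fully-down positions. A pawl angle of 0.08 rad would have shown as about 14.
- **Wheel:** the pegs put it at about 0.74–0.76 rad, inside the 0.60–0.97 window. That rests on a press angle good to about 0.02 rad.
- **Press:** the hub is back within about 3 crop pixels (roughly 2 mm) of where it was at the start.
- **Forces:** the force readings stayed below about 9 N.

No check failed. The two fixed cameras disagreed on the press angle at first (-0.11 against -0.15 rad). I used -0.12, and the wrist picture bore that out. I did not re-measure the bystander objects; no unexpected contact showed in the force readings.

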